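Gold-foil press an enamel sample bar

TASK

Pluck the blue enamel sample bar from the wooden pocket tray and set it down gently, enamel side up, on the foil press's black bed so that it lies lengthwise within the pale rectangle; let go of it. Then press the orange-topped spring pedal at the front of the press all the way down to its stop, so that the blue head folds over onto the bar, and let the pedal come back up. Leave the bar on the bed, the other three bars in their pockets, and the jars and the brush where they are.

Things in the scene. Friction and masses are not known exactly. Their poses are not given: they have to be found in the camera images.
- tray: fixed wooden pocket tray, 210 mm (x) by 170 mm (y), 14 mm high; origin at the centre of its underside. Four pockets 75 by 29 mm, long side along x, 8 mm deep (floor 6 mm above the origin), centred at x = +-50, y = +-40 mm
- blue_bar: the bar to press: a copper sample bar 70 mm long (its x), 24 mm wide (its y), 22 mm high, its top 6 mm blue enamel; origin at the centre of its underside, z up out of the enamel face. It lies along the tray's x in one of the tray's four pockets (which one varies) and stands 14 mm proud of the tray top. About 0.25 kg
- green_bar: to be left alone: a copper sample bar 70 mm long (its x), 24 mm wide (its y), 22 mm high, its top 6 mm green enamel; origin at the centre of its underside, z up out of the enamel face. It lies along the tray's x in one of the tray's four pockets (which one varies) and stands 14 mm proud of the tray top
- red_bar: to be left alone: a copper sample bar 70 mm long (its x), 24 mm wide (its y), 22 mm high, its top 6 mm red enamel; origin at the centre of its underside, z up out of the enamel face. It lies along the tray's x in one of the tray's four pockets (which one varies) and stands 14 mm proud of the tray top
- white_bar: to be left alone: a copper sample bar 70 mm long (its x), 24 mm wide (its y), 22 mm high, its top 6 mm white enamel; origin at the centre of its underside, z up out of the enamel face. It lies along the tray's x in one of the tray's four pockets (which one varies) and stands 14 mm proud of the tray top
- press: fixed foil press: grey base 170 mm (x) by 150 mm (y), 30 mm high, a 120 by 100 mm black bed in its middle whose top is 34 mm above the table; origin at the centre of the underside. The pedal is at its -x side.
- head_hinge (a point): middle of the hinge of the press's flat blue head, along the press's x at y = -68 mm, 57.5 mm high. The head (110 mm along x, 131 mm long) stands open at rest, leaning 10 degrees back past upright, away from the bed, top 190 mm above the table. The pedal drives it: at the pedal's stop it lies level over the bed, just touching a 22 mm high bar
- outline (a point): centre of the pale rectangle, 82 mm (x) by 36 mm (y), painted flat on the bed, at the height of the bed top (34 mm); axes are the press's. The bar's length goes along x, either way round
- pedal_pad (a point): point on the top face of the pedal's orange pad (50 mm along the pedal, 54 mm wide), on its middle line, 75 mm from the hinge; it moves with the pedal; axes parallel to the press's when the pedal is up
- pedal_hinge (a point): middle of the pedal's hinge axis, 34 mm high at x = -95 mm of the press; the axis is parallel to the press's y. The pedal is a steel plate 60 mm wide, 8 mm thick, reaching 100 mm from the hinge towards the press's -x; the hinge axis lies in its top face
- pedal (a joint): pedal angle, rad: 0 at rest, when the plate slopes up 0.40 rad from the hinge to its free end (pad point 63 mm high); grows as it is pressed; 0.40 at the hard stop, when the plate is level (pad point 34 mm high). A spring brings it back up; at the pad point it takes about 10 N to start and 12 to 18 N to hold at the stop
- pink_jar: bystander: a closed pink pigment jar with a white lid, 46 mm across, 42 mm high; origin at the centre of its underside
- yellow_jar: bystander: a closed yellow pigment jar with a white lid, 46 mm across, 42 mm high; origin at the centre of its underside
- brush: bystander: an artist's flat brush lying on the table to the left of the tray, about 200 mm long along its x
Not all that is in view belongs to the job. Leave any pink, purple or yellow look-alike of the blue_bar alone.

How it is judged:
By the outcome, as a careful person would: the job done as asked, in the order asked, and still so for the second after the job is handed in, with the robot touching nothing.
It also fails if it takes over 51 s, if anything falls off the work surface, if the arm or the gripper's body presses on something with over 40 N, if the wrist force passes 120 N, or if a joint passes its speed limit or range.

ROBOT

A 6-joint arm with a two-finger parallel gripper is mounted at the origin on the work surface. World frame = base frame: x ahead of the robot, y to its left, z up, the work surface at z = 0. Lengths are in m, angles in rad, forces in N, time in s.
With the tool pointing down it reaches from about 0.325 to 0.775 m from the base axis. Payload 9.3 kg.
Tool frame: the origin (TCP) lies at the very end of the fingers, on their centre line; the grasp point (between the pads) lies 19 mm behind it; z points along the fingers, y is the line along which they close (so a half turn about z gives the same grasp; the last joint's range is limited). The gripper opens to 85 mm and grips with 20 to 120 N. Pads are 22 mm wide; open, the fingers measure 114 mm over their backs; the gripper's body (76 mm by 85 mm) begins 54 mm behind the grasp point. The pads swing forward as they close: fully open they stand 13 mm farther back than shut.
Start: joints at [0.985, 0.259, 0.021, 1.334, 0, 1.418], TCP at [0.231, 0.499, 0.231] pointing down, gripper open.
Joint ranges: [-3.04, 3.04], [-0.91, 1.82], [-1.04, 1.36], [-1.92, 1.95], [-1.52, 1.45], [-3.14, 3.14]. Speed limits (rad/s): [2.22, 2.22, 2.79, 3.14, 3.14, 3.14].

INTERFACE

Orientations are given as a unit quaternion [w, x, y, z].
In Python, from plant import env gives the robot as it stands.
- The arm moves only by the tool send_rows, never from a script. Its argument "increments" is a list that holds one entry, the list of rows, each a list of 7 numbers: the shift along the tool's x, y, z in m, then the turn, a rotation vector about the tool's x, y, z in degrees, then the opening, from -1 (shut) to 1 (fully open). In form: [[[tx, ty, tz, wx, wy, wz, claw], ...]]. A call has 1 to 8 rows; each row is the pose to reach, as a shift and turn from the pose commanded when the call began, along the tool's axes at that moment; what a row does not reach only later rows make up. A row lasts 1/8 s, in which the tool goes at most 62.5 mm and 10.7 degrees, less where a joint would pass 70% of its speed; a pose out of reach is approached as far as the arm can. A call with a gripper value outside its range is refused whole. The fingers move at their own pace and stop on an object; the grip force is fixed at half the most. Time passes only in rows, so rows that repeat a pose let the fingers close. It gives the time, the measured TCP pose, the force, the opening and the grip force at its end, in the units of the state.
- env.get_obs(): the state, without advancing time (a new reading comes with each control period).
- env.snapshot(name): name is "side" or "top" or "wrist"; returns the picture (400x640x3 uint8, red, green, blue); there is no depth.
- env.camera_info(name): a dict with "mtx" (3x3 intrinsics, pixels), "world_to_cam" (4x4, takes a point from world to camera coordinates); the wrist camera has in their place "mount" (4x4, takes a point from camera to tool coordinates, whose origin is the TCP and whose axes are the flange's). Camera axes: x right, y down, z forward; pixel columns grow to the right and rows downward; lengths in m; the calibration is good to about 2 mm. A picture is of the moment at which its call begins: read the wrist's pose just before it. camera_info takes no time and is no camera call.
- env.job_done(): hands the job in; it is judged then, once.
The state is a dict: "time": time; "q": joint angles; "joint_vel": joint speeds; "joint_torque": joint torques, N m; "tool_pos": TCP position; "tool_rot": TCP orientation; "contact_force": force on the tool from outside, world axes, zero at the start; "torque": the same for the moment, N m; "opening": opening from 0.0 (shut) to 1.0 (fully open); "gripper_force": force on a finger pad.
Only numpy, scipy, OpenCV 4.12 (cv2) and the standard library are available. Lean on these libraries where they do the work, as an engineer would, in place of code of your own. Each camera call takes 0.05 s, during which the arm holds its last target. There are 200 camera calls.

## Working session

There is one attempt and no reset: what is moved stays moved. The work goes in short steps, Python scripts to look and compute and a tool call to move; the robot and the scene stay as the last step left them, time stands still between calls to the robot, and variables do not carry over. Pictures are saved under pics/ and viewed, at most 10 in all, crops included, and the job is handed in when it is done.

Besides the shell and the picture viewer there is one more tool, called after "Emit:" as name(argument=value, ...), one argument or row to a line, values as JSON. send_rows: Moves the arm, as the interface text tells. Its arguments: {"type":"object","properties":{"increments":{"type":"array"}},"required":["increments"]}

```bash
mkdir -p pics; ls
python3 - <<'E'
from plant import env
import cv2,numpy as np
np.set_printoptions(precision=4,suppress=True)
for n in("top","side"):
    cv2.imwrite(f"pics/{n}0.png",env.snapshot(n)[:,:,::-1]); c=env.camera_info(n); print(n,c["mtx"],c["world_to_cam"])
print(env.camera_info("wrist")); o=env.get_obs(); print(o)
E
```

```text
pics
top [[391.2733   0.     324.8987]
 [  0.     391.2733 202.3085]
 [  0.       0.       1.    ]] [[-0.0076 -0.9999 -0.0069  0.0729]
 [-0.9909  0.0085 -0.1347  0.5423]
 [ 0.1347  0.0058 -0.9909  0.9434]
 [ 0.      0.      0.      1.    ]]
side [[410.9127   0.     312.0128]
 [  0.     410.9127 198.7589]
 [  0.       0.       1.    ]] [[ 0.9866 -0.1635  0.0006 -0.5082]
 [-0.0831 -0.5047 -0.8593  0.1507]
 [ 0.1408  0.8477 -0.5115  1.1466]
 [ 0.      0.      0.      1.    ]]
{'mtx': array([[319.6978,   0.    , 322.1323],
       [  0.    , 319.6978, 202.2444],
       [  0.    ,   0.    ,   1.    ]]), 'mount': array([[ 0.0001, -0.954 , -0.2998,  0.075 ],
       [ 1.    , -0.0001,  0.0006,  0.0011],
       [-0.0006, -0.2998,  0.954 , -0.1428],
       [ 0.    ,  0.    ,  0.    ,  1.    ]])}
{'time': 0.1, 'q': array([0.9854, 0.2591, 0.0209, 1.3337, 0.    , 1.4182]), 'joint_vel': array([-0.003 , -0.0014,  0.0004, -0.001 ,  0.0008, -0.0001]), 'joint_torque': array([  0.0036, -55.6695,  34.507 ,   0.0116,  -0.0002,  -0.    ]), 'tool_pos': array([0.2306, 0.4991, 0.2307]), 'tool_rot': array([-0.0002,  0.2147,  0.9767, -0.0005]), 'contact_force': array([ 0.2062,  0.5935, -0.061 ]), 'torque': array([-0.0461, -0.0499, -0.0323]), 'gripper_force': 0.0, 'opening': 1.0009245263697601}
```

View pics/top0.png

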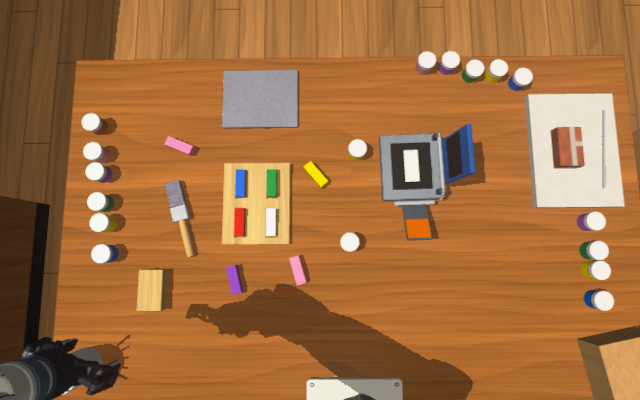

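View pics/side0.png

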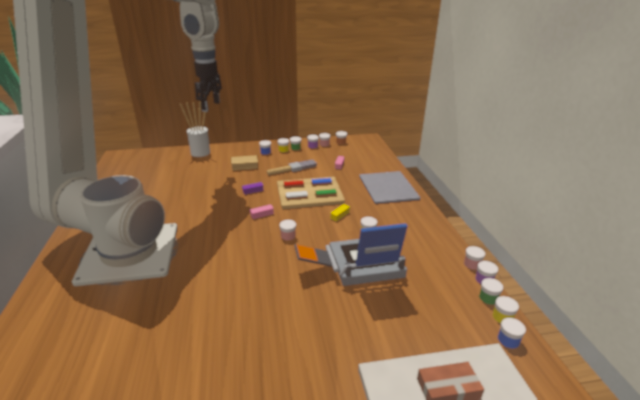

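The top view shows the tray with blue at (240,184), green (272,184), red (239,222) and white (272,222). The press bed is at (411,165), with the head open on its right and the orange pad at (417,229). The look-alikes are purple (234,279), pink (180,145) and (298,270), and yellow (316,175), all outside the tray. Only the bar at (240,184) is blue and sits in a pocket. I'll measure it and confirm it in a crop.

```bash
cat > h.py <<'E'
from plant import env
import cv2,numpy as np
from scipy.spatial.transform import Rotation as R
np.set_printoptions(precision=4,suppress=True)
def rot(o): return R.from_quat(np.roll(o["tool_rot"],-1))
def shot(n):
    o=env.get_obs(); im=env.snapshot(n); c=env.camera_info(n)
    if n=="wrist":
        T=np.eye(4);T[:3,:3]=rot(o).as_matrix();T[:3,3]=o["tool_pos"];M=T@c["mount"]
    else: M=np.linalg.inv(c["world_to_cam"])
    return im,c["mtx"],M
def cast(px,K,M,z):
    d=np.linalg.solve(K,np.c_[px,np.ones(len(px))].T).T@M[:3,:3].T
    return M[:3,3]+d*((z-M[2,3])/d[:,2])[:,None]
def blobs(im,lo,hi,amin=30):
    m=cv2.inRange(cv2.cvtColor(im,cv2.COLOR_RGB2HSV),lo,hi)
    return [c[:,0].astype(float) for c in cv2.findContours(m,cv2.RETR_EXTERNAL,cv2.CHAIN_APPROX_NONE)[0] if cv2.contourArea(c)>amin]
def rect(c,K,M,z):
    p=cast(c,K,M,z); (x,y),(a,b),t=cv2.minAreaRect((p[:,:2]*1000).astype(np.float32))
    if a<b:a,b,t=b,a,t-90
    return np.array([x,y,a,b,(t+90)%180-90])
E
python3 - <<'E'
from h import *
im,K,M=shot("top")
for nm,lo,hi,z in(("blue",(105,120,60),(125,255,255),.028),("green",(50,120,40),(80,255,255),.028),("red",(0,190,100),(4,255,255),.028),("white",(0,0,190),(179,40,255),.034),("orange",(8,230,180),(16,255,255),.06)):
    for c in blobs(im,lo,hi): print(nm,c.mean(0),rect(c,K,M,z))
cv2.imwrite("pics/crop.png",cv2.resize(im[130:260,210:480],None,fx=2.9,fy=2.9,interpolation=cv2.INTER_CUBIC)[:,:,::-1])
E
```

```text
blue [589.05 298.1 ] [ 303.4331 -572.4348   37.2887   22.9959   -9.5252]
blue [114.     254.8148] [416.2882 594.4973  28.8463  13.4081 -13.3969]
blue [239.9552 182.806 ] [595.7816 284.3188  67.3561  23.1609  -0.4973]
blue [456.8559 156.1017] [ 668.368  -273.3164  148.2105   77.3181    1.492 ]
blue [513.4286  84.4857] [ 851.9415 -428.3006   37.1798   21.5614   40.8511]
green [584.325 250.025] [ 419.6886 -572.6413   39.4019   21.344    -1.7819]
green [108.9706 204.6765] [541.8712 615.7645  35.4507  15.7246 -25.4972]
green [270.9851 182.791 ] [595.1135 204.2826  67.651   23.0567   0.5276]
green [466.9032  77.2903] [ 873.2698 -307.546    35.7278   17.0029   50.7761]
red [238.9701 221.806 ] [496.1738 283.7744  66.0829  22.7648   1.1592]
white [328.675 390.25 ] [ 97.4956  55.2483 117.9505  42.497   89.6978]
white [603.566  300.2453] [ 298.9722 -602.4412   43.3663   43.1961   -5.7043]
white [600.4038 270.    ] [ 370.7552 -602.5298   44.2303   43.6427   -5.6461]
white [100.2549 253.3333] [420.0527 626.8145  45.3541  41.7896  89.569 ]
white [598.4615 250.0192] [ 419.0544 -602.5227   44.8645  
[... 739 characters left out ...]
4]
white [440.4455 162.2475] [ 644.7532 -226.1408  130.2776    4.5643    1.3936]
white [ 90.2553 121.4255] [758.9781 675.8273  45.0292  43.1272  89.4157]
white [574.6436 150.6282] [ 674.9214 -568.7976  294.2915  215.5662   -0.0302]
white [523.1064  75.8298] [ 873.4412 -452.968    44.7639   44.011   -63.5734]
white [498.2444  67.3556] [ 897.6412 -389.8116   43.6806   42.6777  -45.669 ]
white [474.6667  67.7111] [ 896.9357 -328.215    43.5047   43.0269   41.2874]
white [450.3913  59.1957] [ 920.7077 -264.5535   42.6779   42.022    89.3465]
white [426.8261  59.5217] [ 921.4061 -202.5114   44.9508   42.0407   89.3467]
orange [417.5946 228.0405] [ 474.8727 -155.8244   52.6569   43.7156  -85.6991]
```

View pics/crop.png

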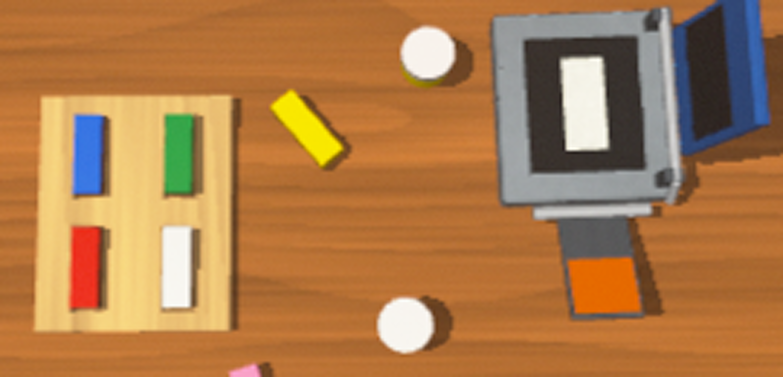

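The crop confirms that the blue bar is in the tray's upper-left pocket. Its measured length is 67×23 mm, with the centre at (596,284) mm and yaw about 0.4°. The outline is 81×36 mm at (636,−151), with press yaw about 1.6°, and the pad is at (475,−156). These sizes agree with the ones given, so I'll move above the bar.

```bash
cat >> h.py <<'E'
def plan(p,ydeg):
    "tool-frame shift (mm) and turn (deg) to reach TCP p, tool down, tool y at ydeg in world"
    o=env.get_obs(); r=rot(o); a=np.radians(ydeg)
    y=np.array([np.cos(a),np.sin(a),0]); z=np.array([0,0,-1.]); t=R.from_matrix(np.c_[np.cross(y,z),y,z])
    print("at",o["tool_pos"],"t",o["time"],"shift mm",r.inv().apply(np.array(p)-o["tool_pos"])*1000,"turn",(r.inv()*t).as_rotvec(degrees=True))
E
python3 -c "
from h import *
plan([.596,.284,.14],90.4)"
```

```text
at [0.2306 0.4991 0.2308] t 0.15 shift mm [-421.9739  -41.9025   90.7725] turn [ -0.0578  -0.0219 -25.1984]
```

Emit:
send_rows(
  increments=[
    [[-0.04,-0.004,0.005,0,0,-3,1],[-0.09,-0.009,0.015,0,0,-6,1],[-0.15,-0.015,0.03,0,0,-9,1],[-0.21,-0.021,0.045,0,0,-13,1],[-0.27,-0.027,0.06,0,0,-17,1],[-0.33,-0.033,0.075,0,0,-21,1],[-0.38,-0.038,0.085,0,0,-23,1],[-0.422,-0.042,0.091,0,0,-25.2,1]],
  ],
)

```text
time: 1.15
tool_pos: [0.5975, 0.2826, 0.1391]
tool_rot: [-0.001, -0.004, 1.0, -0.0]
contact_force: [0.8, 0.1, -0.3]
opening: 1.0
gripper_force: 0.0
```

Emit:
send_rows(
  increments=[
    [[0,0,0,0,0,0,0.4],[0,0,0,0,0,0,0.4],[0,0,0,0,0,0,0.4]],
  ],
)

```text
time: 1.52
tool_pos: [0.5953, 0.2849, 0.1407]
tool_rot: [0.0, -0.004, 1.0, 0.0]
contact_force: [-0.6, -0.1, 0.6]
opening: 0.697
gripper_force: 0.0
```

Run:
```python
from h import *
im,K,M=shot("wrist")
cv2.imwrite("pics/w1.png",im[:,:,::-1])
for nm,lo,hi in(("blue",(105,120,60),(125,255,255)),("green",(50,120,40),(80,255,255)),("red",(0,190,100),(4,255,255))):
    for c in blobs(im,lo,hi,300): print(nm,c.mean(0),rect(c,K,M,.028))
plan([.596,.284,.017],90.4); print(env.get_obs()["opening"])
```

```text
blue [321.4785 196.933 ] [598.2034 285.2184  69.1033  23.1534  -0.2924]
green [225.756 195.933] [597.9722 205.2294  68.8028  24.3986   0.1485]
red [323.035   67.9222] [498.6994 285.2442  68.0111  23.2594   0.4667]
at [0.5953 0.285  0.1408] t 1.575 shift mm [ -0.5999  -1.0279 123.7892] turn [0.0135 0.0215 0.0699]
0.7064743745811857
```

View pics/w1.png

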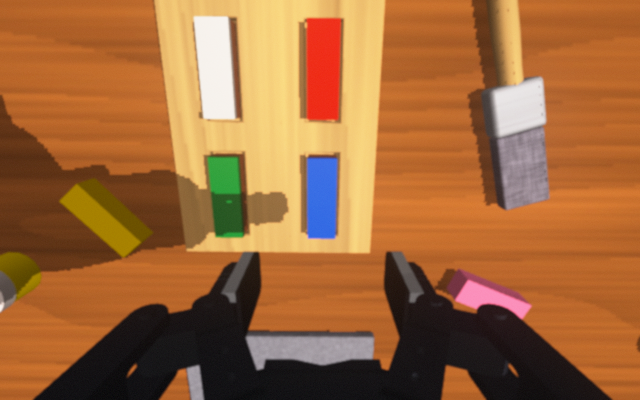

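The wrist view shows the blue bar at (321,197), between and ahead of the fingers, and the cast gives (598,285). I'll descend to TCP z 0.017, which is 3 mm above the tray top, and grip.

Emit:
send_rows(
  increments=[
    [[-0.002,0,0.03,0,0,0,0.3],[-0.002,0,0.06,0,0,0,0.3],[-0.002,0,0.09,0,0,0,0.3],[-0.002,0,0.11,0,0,0,0.3],[-0.002,0,0.119,0,0,0,0.3],[-0.002,0,0.124,0,0,0,0.3],[-0.002,0,0.124,0,0,0,0.3]],
  ],
)

```text
time: 2.45
tool_pos: [0.5982, 0.2844, 0.0168]
tool_rot: [0.0, -0.004, 1.0, 0.0]
contact_force: [-0.4, 0.2, -0.7]
opening: 0.646
gripper_force: 0.0
```

Emit:
send_rows(
  increments=[
    [[0,0,0,0,0,0,0],[0,0,0,0,0,0,-0.3],[0,0,0,0,0,0,-1],[0,0,0,0,0,0,-1],[0,0,0,0,0,0,-1],[0,0,0,0,0,0,-1]],
  ],
)

```text
time: 3.2
tool_pos: [0.5985, 0.2843, 0.017]
tool_rot: [0.001, -0.003, 1.0, 0.0]
contact_force: [-1.0, 0.2, 5.7]
opening: 0.264
gripper_force: 59.8
```

Emit:
send_rows(
  increments=[
    [[0,0,-0.004,0,0,0,-1],[0,0,-0.01,0,0,0,-1],[0,0,-0.02,0,0,0,-1],[0,0,-0.04,0,0,0,-1],[0,0,-0.07,0,0,0,-1],[0,0,-0.1,0,0,0,-1],[0,0,-0.12,0,0,0,-1],[0,0,-0.12,0,0,0,-1]],
  ],
)

```text
time: 4.2
tool_pos: [0.599, 0.2844, 0.1383]
tool_rot: [0.002, -0.004, 1.0, 0.001]
contact_force: [-0.4, -0.4, -2.5]
opening: 0.259
gripper_force: 59.1
```

Run:
```python
from h import *
im,K,M=shot("wrist")
cv2.imwrite("pics/w2.png",im[:,:,::-1])
z=env.get_obs()["tool_pos"][2]+.011
for c in blobs(im,(105,120,60),(125,255,255),300): print(c.mean(0),c.min(0),c.max(0),rect(c,K,M,z))
plan([.636,-.151,.14],91.6); o=env.get_obs(); print(o["opening"],o["gripper_force"],o["contact_force"])
```

```text
[322.271  264.9404] [296. 197.] [349. 334.] [599.7496 285.2914  72.1622  25.0631  -0.3535]
at [0.5983 0.2843 0.1368] t 4.25 shift mm [ -34.6359 -435.5051   -3.3421] turn [ 0.022   0.0673 -1.1981]
0.260350518948728 59.065144658088684 [-0.4337  0.3834 -4.2854]
```

View pics/w2.png

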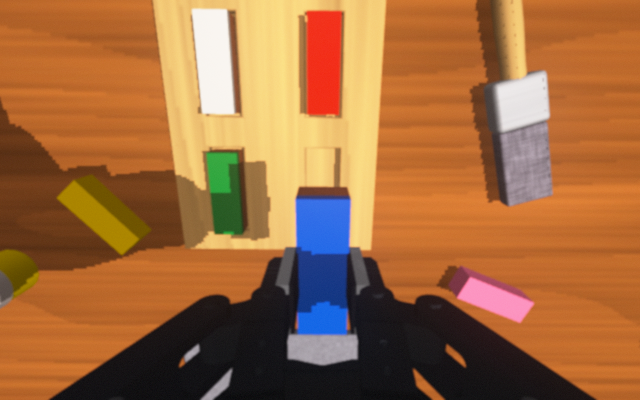

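The bar is held level by its middle, with the enamel end at (322,197) and the pocket behind it empty. Next I'll move beside the press and measure the outline from close by.

Emit:
send_rows(
  increments=[
    [[-0.002,-0.02,-0.005,0,0,0,-1],[-0.006,-0.06,-0.01,0,0,0,-1],[-0.012,-0.11,-0.01,0,0,0,-1],[-0.018,-0.17,-0.01,0,0,0,-1],[-0.024,-0.23,-0.01,0,0,-0.6,-1],[-0.03,-0.29,-0.01,0,0,-1.2,-1],[-0.034,-0.33,-0.01,0,0,-1.2,-1],[-0.035,-0.345,-0.01,0,0,-1.2,-1]],
  ],
)

```text
time: 5.25
tool_pos: [0.635, -0.064, 0.1453]
tool_rot: [-0.001, -0.012, 1.0, -0.0]
contact_force: [-0.4, -0.4, -3.4]
opening: 0.262
gripper_force: 59.3
```

Emit:
send_rows(
  increments=[
    [[0,0,0,0,0,0,-1],[0,0,0,0,0,0,-1]],
  ],
)

```text
time: 5.5
tool_pos: [0.6352, -0.0596, 0.146]
tool_rot: [-0.0, -0.014, 1.0, 0.0]
contact_force: [0.2, 0.0, -2.9]
opening: 0.259
gripper_force: 59.3
```

Run:
```python
from h import *
im,K,M=shot("wrist")
cv2.imwrite("pics/w3.png",im[:,:,::-1])
for c in blobs(im,(0,0,180),(179,60,255),300): print("white",c.mean(0),c.min(0),c.max(0),rect(c,K,M,.034))
for c in blobs(im,(8,230,120),(16,255,255),300): print("orange",c.mean(0),rect(c,K,M,.063))
plan([.637,-.151,.14],91.6)
```

```text
white [585.5147 344.664 ] [509. 306.] [639. 399.] [791.1272 199.8528 151.2647 109.4038  89.7696]
white [198.5077 271.3015] [140. 257.] [266. 282.] [ 706.8458 -162.894   111.6591   25.0859  -88.3666]
white [375.8095 248.1701] [349. 226.] [399. 276.] [681.4205  -8.999   50.0884  32.8754  46.6838]
white [209.9963 193.5184] [182. 147.] [235. 243.] [ 638.9256 -152.0934   83.1662   37.1395    1.3216]
white [217.6477 141.9023] [109.  91.] [299. 255.] [ 623.6795 -149.6321  143.5328  136.5156  -88.3621]
white [ 95.7056 130.7489] [83. 79.] [109. 184.] [ 588.9025 -237.2532   83.2304   19.0163   -9.0565]
white [195.202   72.7542] [125.  66.] [264.  80.] [ 543.024  -156.3626  103.2345    9.6513  -88.3436]
at [ 0.6353 -0.0594  0.1461] t 5.55 shift mm [  1.0095 -91.6376   6.1026] turn [ 0.0202 -0.0243  0.0756]
```

View pics/w3.png

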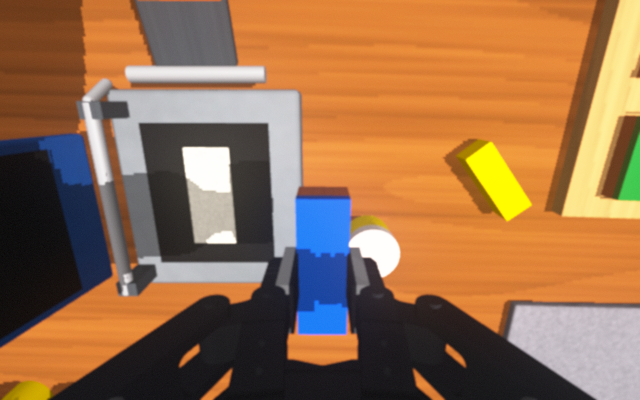

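The outline is at (210,194) in the wrist image and casts to (639,−152), against (636,−151) from the top camera. I'll aim for (638,−152). I'll move over it and lower to just above the bed.

Emit:
send_rows(
  increments=[
    [[0,-0.02,0,0,0,0,-1],[0,-0.05,0,0,0,0,-1],[0,-0.08,0,0,0,0,-1],[0,-0.093,0,0,0,0,-1],[0,-0.093,0.025,0,0,0,-1],[0,-0.093,0.05,0,0,0,-1],[0,-0.093,0.075,0,0,0,-1],[0,-0.093,0.085,0,0,0,-1]],
  ],
)

```text
time: 6.55
tool_pos: [0.6375, -0.1529, 0.0599]
tool_rot: [-0.001, -0.014, 1.0, 0.0]
contact_force: [-1.1, 0.1, -3.5]
opening: 0.26
gripper_force: 59.4
```

Emit:
send_rows(
  increments=[
    [[0,0,0.003,0,0,0,-1],[0,0,0.006,0,0,0,-1],[0,0,0.009,0,0,0,-1],[0,0,0.009,0,0,0,-1]],
  ],
)

```text
time: 7.05
tool_pos: [0.6382, -0.1536, 0.0525]
tool_rot: [0.0, -0.014, 1.0, -0.0]
contact_force: [0.2, 0.4, -3.9]
opening: 0.263
gripper_force: 59.4
```

Run:
```python
from h import *
for n in ("wrist","top"):
    im,K,M=shot(n)
    for c in blobs(im,(0,0,150),(179,60,255),100):
        r=rect(c,K,M,.034)
        if abs(r[0]-638)<60 and abs(r[1]+152)<30: print(n,"white",r,cast(c,K,M,.034).min(0))
    for c in blobs(im,(105,120,60),(125,255,255),100): print(n,"blue",rect(c,K,M,.066))
    if n=="wrist":cv2.imwrite("pics/w4.png",im[:,:,::-1])
plan([.638,-.152,.045],91.6)
```

```text
wrist white [ 618.9386 -152.2915   43.8944   37.2399    1.6102] [ 0.5965 -0.1713  0.034 ]
wrist white [ 611.9589 -159.9225  160.9879  133.7767  -86.5618] [ 0.5488 -0.2429  0.034 ]
wrist blue [ 636.6003 -152.5304   70.4887   25.0732    0.2032]
wrist blue [ 633.4572 -257.9153   91.6563   68.1949    1.7634]
at [ 0.6383 -0.1536  0.0526] t 7.15 shift mm [0.231  1.5899 7.573 ] turn [-0.0087  0.0207  0.002 ]
```

View pics/w4.png

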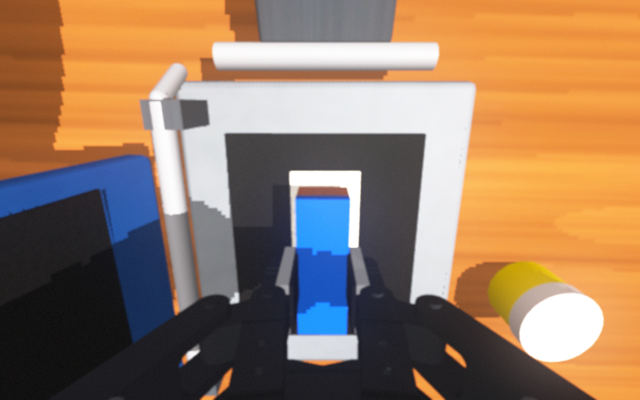

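The bar sits over the rectangle: outline centre (637.5,−152.3), bar centre (636.6,−152.5), with about 1° of yaw difference. I'll turn by 1° and lower in small steps.

Emit:
send_rows(
  increments=[
    [[-0.001,0,0.002,0,0,-1,-1],[-0.001,0,0.004,0,0,-1,-1],[-0.001,0,0.005,0,0,-1,-1],[-0.001,0,0.006,0,0,-1,-1],[-0.001,0,0.006,0,0,-1,-1]],
  ],
)

```text
time: 7.78
tool_pos: [0.6391, -0.1535, 0.0462]
tool_rot: [-0.0, -0.023, 1.0, 0.0]
contact_force: [-0.3, -0.3, -3.0]
opening: 0.259
gripper_force: 59.4
```

Emit:
send_rows(
  increments=[
    [[0,0,0.001,0,0,0,-1],[0,0,0.001,0,0,0,-1]],
  ],
)

```text
time: 8.02
tool_pos: [0.6391, -0.1535, 0.0452]
tool_rot: [-0.0, -0.023, 1.0, 0.0]
contact_force: [0.1, -0.6, -2.8]
opening: 0.267
gripper_force: 59.4
```

Emit:
send_rows(
  increments=[
    [[0,0,0.0005,0,0,0,-1],[0,0,0.001,0,0,0,-1],[0,0,0.001,0,0,0,-1]],
  ],
)

```text
time: 8.4
tool_pos: [0.6392, -0.1535, 0.045]
tool_rot: [0.0, -0.023, 1.0, -0.0]
contact_force: [-2.7, 1.2, 6.4]
opening: 0.263
gripper_force: 60.4
```

The bar touches the bed (+6 N) at TCP z 0.045, as predicted. I'll release and retreat.

Emit:
send_rows(
  increments=[
    [[0,0,0,0,0,0,-0.35],[0,0,0,0,0,0,-0.25],[0,0,0,0,0,0,-0.1],[0,0,0,0,0,0,0],[0,0,0,0,0,0,0]],
  ],
)

```text
time: 9.02
tool_pos: [0.6392, -0.1535, 0.0443]
tool_rot: [0.0, -0.023, 1.0, -0.0]
contact_force: [0.7, -0.4, -0.4]
opening: 0.495
gripper_force: 0.0
```

Emit:
send_rows(
  increments=[
    [[0,0,-0.01,0,0,0,0],[0,0,-0.03,0,0,0,0],[0,0,-0.06,0,0,0,0],[0,0,-0.09,0,0,0,0],[0.04,0,-0.1,0,0,0,-0.5],[0.08,0,-0.1,0,0,0,-1],[0.11,0,-0.1,0,0,0,-1],[0.11,0,-0.1,0,0,0,-1]],
  ],
)

```text
time: 10.02
tool_pos: [0.5279, -0.1585, 0.1456]
tool_rot: [0.0, -0.022, 1.0, -0.0]
contact_force: [0.1, -0.3, 0.4]
opening: 0.002
gripper_force: 0.0
```

Run:
```python
from h import *
im,K,M=shot("wrist"); cv2.imwrite("pics/w5.png",im[:,:,::-1])
for c in blobs(im,(105,120,60),(125,255,255),100): print("blue",c.mean(0),rect(c,K,M,.056))
for c in blobs(im,(0,0,150),(179,60,255),100): print("white",c.mean(0),rect(c,K,M,.034))
for c in blobs(im,(8,230,120),(16,255,255),300): print("orange",c.mean(0),rect(c,K,M,.063))
plan([.475,-.156,.1],91.6)
```

```text
blue [322.0769 347.1026] [ 660.3958 -151.9815   30.3856   13.5298    2.5843]
blue [207.5556 303.7778] [ 625.4556 -251.5896   75.757    19.2681  -41.7656]
white [613.7156 396.4404] [729.1594 150.9314  55.7455   8.0163 -87.4106]
white [ 13.3411 334.2857] [ 681.8135 -438.3734  176.4855   44.6284  -14.3127]
white [322.1299 253.4889] [ 591.549  -156.8704  152.583    78.9623  -88.3703]
white [326.7977 214.5875] [ 544.1252 -154.086   103.2112   11.9813  -88.6557]
white [550.3483 100.2139] [446.1841  13.1701  48.6944  48.6328 -68.5757]
orange [328.135 134.5  ] [ 476.1724 -155.6451   54.9503   43.0169  -87.4462]
at [ 0.5292 -0.1587  0.1455] t 10.075 shift mm [54.0658  5.1672 45.4161] turn [-0.0446  0.0918  0.9628]
```

View pics/w5.png

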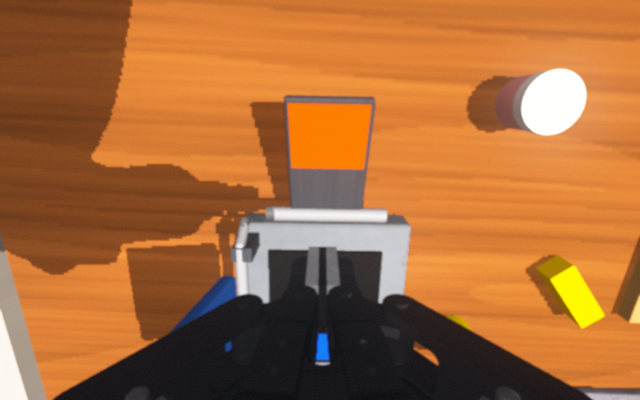

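The pad is at (328,134) and casts to (476,−156), in agreement with the top view. I'll move above it and check the bar in the top view, by numbers.

Emit:
send_rows(
  increments=[
    [[0.02,0.002,0.01,0,0,0,-1],[0.045,0.004,0.03,0,0,0,-1],[0.056,0.004,0.05,0,0,0,-1],[0.056,0.004,0.063,0,0,0,-1],[0.056,0.004,0.07,0,0,0,-1],[0.056,0.004,0.07,0,0,0,-1]],
  ],
)

```text
time: 10.82
tool_pos: [0.4739, -0.1571, 0.074]
tool_rot: [-0.0, -0.023, 1.0, 0.0]
contact_force: [-0.3, -0.5, -0.5]
opening: -0.004
gripper_force: 0.0
```

Run:
```python
from h import *
im,K,M=shot("top"); cv2.imwrite("pics/t2.png",cv2.resize(im[110:260,330:490],None,fx=4,fy=4,interpolation=cv2.INTER_CUBIC)[:,:,::-1])
for c in blobs(im,(105,120,60),(125,255,255),100): print("blue",c.mean(0),rect(c,K,M,.056))
for c in blobs(im,(0,0,150),(179,60,255),50):
    r=rect(c,K,M,.034)
    if abs(r[0]-638)<60 and abs(r[1]+152)<30:print("white",c.mean(0),r)
plan([.473,-.156,.034],91.6)
```

```text
blue [413.6986 163.1233] [ 637.4772 -153.0062   71.6722   26.5687    2.3664]
blue [446.807 161.193] [ 647.1511 -242.6103  116.3769   33.5188    2.819 ]
blue [465.77 145.68] [ 677.4802 -285.4376  111.5892   34.6039    4.4157]
white [407.6136 168.7386] [ 636.1595 -150.4279   82.0028   35.7276    2.6716]
white [400.1343 182.597 ] [ 617.3845 -141.8669  127.49    126.5374    1.5426]
at [ 0.4739 -0.1572  0.0744] t 10.875 shift mm [ 0.8637  1.201  40.4204] turn [-0.0064  0.0139  1.0218]
```

View pics/t2.png

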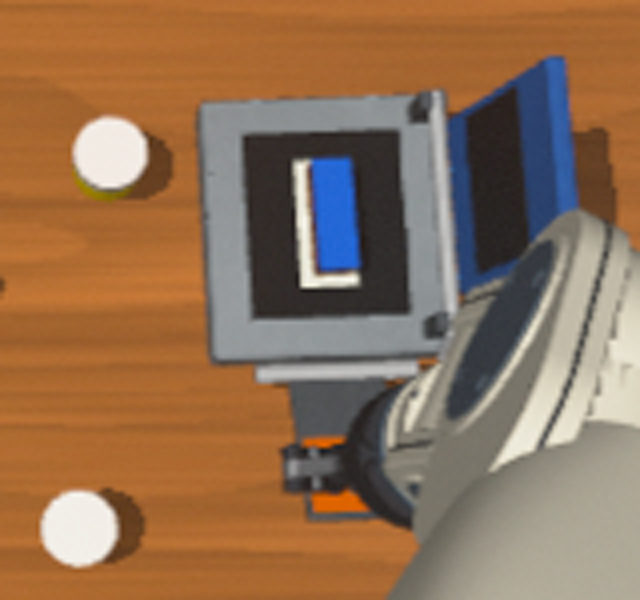

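The bar lies inside the pale rectangle: bar centre (637.5,−153.0) against outline (636.2,−150.4), with margins of about 6 mm. The fingers are over the pad at (310,465) in the crop. Before pressing, I'll check that the wrist link clears the head's sweep.

Run:
```python
from h import *
im,K,M=shot("side"); cv2.imwrite("pics/s2.png",cv2.resize(im[60:300,180:480],None,fx=2.5,fy=2.5,interpolation=cv2.INTER_CUBIC)[:,:,::-1])
_,K,M=shot("top")
for z in(.19,.25,.3,.4): print(z,cast(np.array([[476.,163],[452,182]]),K,M,z))
```

```text
0.19 [[ 0.604  -0.2555  0.19  ]
 [ 0.5632 -0.2023  0.19  ]]
0.25 [[ 0.5898 -0.2322  0.25  ]
 [ 0.5521 -0.1829  0.25  ]]
0.3 [[ 0.578  -0.2127  0.3   ]
 [ 0.5427 -0.1667  0.3   ]]
0.4 [[ 0.5544 -0.1738  0.4   ]
 [ 0.5241 -0.1343  0.4   ]]
```

View pics/s2.png

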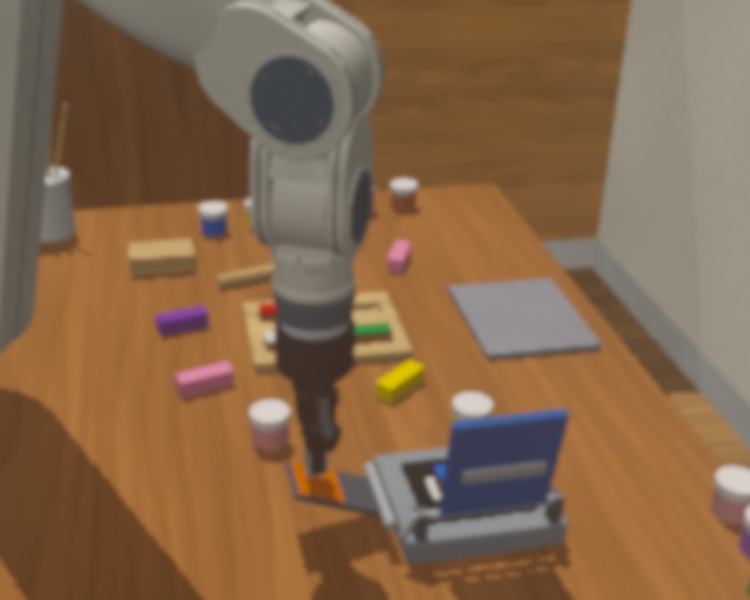

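The side view shows the wrist column vertical over the pad, at (315,470), and well short of the head's sweep. I'll press the pedal.

Emit:
send_rows(
  increments=[
    [[0,0,0.006,0,0,0,-1],[0,0,0.011,0,0,0,-1],[0,0,0.015,0,0,0,-1],[0,0,0.019,0,0,0,-1],[0,0,0.023,0,0,0,-1],[0,0,0.027,0,0,0,-1],[0,0,0.031,0,0,0,-1],[0,0,0.034,0,0,0,-1]],
  ],
)

```text
time: 11.98
tool_pos: [0.4725, -0.1573, 0.0406]
tool_rot: [-0.0, -0.023, 1.0, -0.001]
contact_force: [-6.3, -0.9, 12.9]
opening: 0.001
gripper_force: 5.6
```

Emit:
send_rows(
  increments=[
    [[0,0,0.002,0,0,0,-1],[0,0,0.003,0,0,0,-1],[0,0,0.004,0,0,0,-1],[0,0,0.004,0,0,0,-1]],
  ],
)

```text
time: 12.48
tool_pos: [0.4722, -0.1573, 0.0366]
tool_rot: [-0.001, -0.022, 1.0, -0.001]
contact_force: [-6.3, -0.4, 11.5]
opening: -0.004
gripper_force: 5.7
```

Emit:
send_rows(
  increments=[
    [[0,0,0.001,0,0,0,-1],[0,0,0.002,0,0,0,-1],[0,0,0.003,0,0,0,-1],[0,0,0.003,0,0,0,-1]],
  ],
)

```text
time: 12.98
tool_pos: [0.4722, -0.1573, 0.0339]
tool_rot: [-0.001, -0.022, 1.0, -0.001]
contact_force: [-8.0, -0.5, 15.1]
opening: -0.001
gripper_force: 7.7
```

Emit:
send_rows(
  increments=[
    [[0,0,0.0005,0,0,0,-1],[0,0,0.001,0,0,0,-1],[0,0,0.001,0,0,0,-1]],
  ],
)

```text
time: 13.35
tool_pos: [0.4722, -0.1574, 0.0338]
tool_rot: [-0.0, -0.023, 1.0, -0.001]
contact_force: [-11.7, 0.5, 27.1]
opening: 0.002
gripper_force: 13.6
```

The force jumps to 27 N with no further travel, so the pedal is at its stop (z 33.8 mm). I've used all my picture views, so I'll check the head by numbers.

Run:
```python
from h import *
im,K,M=shot("top")
for c in blobs(im,(100,100,40),(128,255,255),100): print("blue",c.mean(0),rect(c,K,M,.064))
print(env.get_obs()["contact_force"])
```

```text
blue [413.2265 162.6961] [ 636.5334 -150.0556  122.9815  110.6657  -88.5028]
[-11.0787   0.8799  27.0261]
```

The head lies flat over the bed: a 123×111 mm blue area centred at (637,−150). I'll release the pedal slowly.

Emit:
send_rows(
  increments=[
    [[0,0,-0.004,0,0,0,-1],[0,0,-0.008,0,0,0,-1],[0,0,-0.012,0,0,0,-1],[0,0,-0.016,0,0,0,-1],[0,0,-0.02,0,0,0,-1],[0,0,-0.024,0,0,0,-1],[0,0,-0.028,0,0,0,-1],[0,0,-0.032,0,0,0,-1]],
  ],
)

```text
time: 14.4
tool_pos: [0.4756, -0.1577, 0.0656]
tool_rot: [0.003, -0.023, 1.0, -0.001]
contact_force: [-0.1, -0.3, 0.5]
opening: 0.005
gripper_force: 0.0
```

Emit:
send_rows(
  increments=[
    [[0,0,-0.008,0,0,0,-1],[0,0,-0.03,0,0,0,-1],[0,0,-0.06,0,0,0,-1],[0,0,-0.09,0,0,0,-1],[0,0,-0.1,0,0,0,-1],[0,0,-0.1,0,0,0,-1],[0,0,-0.1,0,0,0,-1]],
  ],
)

```text
time: 15.28
tool_pos: [0.4726, -0.1568, 0.1631]
tool_rot: [-0.001, -0.023, 1.0, 0.0]
contact_force: [-0.5, 0.5, 0.6]
opening: -0.0
gripper_force: 0.0
```

Run:
```python
from h import *
im,K,M=shot("top")
for c in blobs(im,(105,120,60),(125,255,255),100): print("blue",c.mean(0),rect(c,K,M,.056))
for c in blobs(im,(0,0,150),(179,60,255),50):
    r=rect(c,K,M,.034)
    if (abs(r[0]-638)<60 and abs(r[1]+152)<30) or c.mean(0)[0]>330 and c.mean(0)[0]<370:print("white",c.mean(0),r)
print(blobs(im,(50,120,40),(80,255,255))[2].mean(0),env.get_obs()["contact_force"],env.get_obs()["joint_vel"])
```

```text
blue [413.5205 162.7534] [ 637.5406 -153.0036   71.799    26.5687    2.3664]
blue [456.2245 154.5918] [ 661.0178 -263.7076  143.7622   75.5315    1.7101]
white [349.4423 241.5769] [444.3777   8.789   46.3642  44.207  -76.5298]
white [401.7794 184.2892] [ 613.5304 -141.6953  125.9869  119.258   -88.4574]
white [407.6136 168.7386] [ 636.1595 -150.4279   82.0028   35.7276    2.6716]
white [357.42 147.98] [682.935  -14.7861  46.1494  42.1333  89.444 ]
[270.9851 182.791 ] [ 0.8652 -0.6223  0.3237] [0.0015 0.001  0.0036 0.0038 0.0008 0.0006]
```

The bar hasn't moved, the head is open again, the pedal is back up, and the jars are where they were. I'll hand the job in.

```bash
python3 -c "
from plant import env
print(env.job_done())"
```

```text
the job is handed in; nothing more can be done
None
```

The blue bar is lying enamel side up inside the pale rectangle, the pedal was pressed to its stop and came back up, and the job was handed in at about 15 s; the other bars, jars and brush were not touched.

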